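# Load a spacer ring into the laser-marking nest

## Task

Load the flat black spacer ring into the marking nest: without lifting it, push it along the plate over the raised steel lip so that it drops flat into the pocket beyond, then press it home against the stop's orange pad, firmly but gently (about 10 N, never as much as 20 N), keeping up that pressure for half a second. Then let go and move clear, leaving the ring lying flat in the pocket; leave the things round the nest alone.

Things in the scene. Friction and masses are not known exactly. Their poses are not given: they have to be found in the camera images.
- spacer: the spacer ring: flat black metal ring, outer diameter 95 mm, inner about 75 mm, 12 mm thick, about 0.12 kg (varies). Origin: centre of its underside, z up. It starts flat on the nest's plate before the lip, its centre at nest x = -66 to -52 mm and within 2 mm of the centre line.
- nest: marking nest, fixed to the bench: aluminium plate, x = -160 to +155 mm, 162 mm wide; its top (deck and pocket floor alike) is at z = 16 mm. Origin: underside, on the centre line; +x is the push direction (away from the robot, half right), z up. Blue side rails 9 mm high, 12 mm thick: inner faces at y = +-50 mm beyond x = -20 mm, flaring to +-68 mm at x = -155 mm.
- lip_top (a point): middle of the lip's crest, axes as the nest's, at nest x = 14, z = 20 mm. The lip crosses the channel: a ramp from nest x = -2 to 12 mm, a flat crest 4 mm above the plate, a sheer back at x = 16 mm. As the ring's centre passes it (by x = 38 mm) the ring tips forward, its back edge up to 8 mm off the plate: push low till then (tool end 1 to 4 mm up, or it slips under), then at 6 to 8 mm, over the lip.
- pocket (a point): middle of the pocket floor at nest x = 68, z = 16 mm, axes as the nest's. The pocket runs from the lip's back face (nest x = 16 mm) to the stop; the ring is in it when it lies flat with its centre at nest x over 63 mm.
- stop: stop: steel bar fixed across the pocket's far end, two black knobs on it (tops 25 mm above the plate), and an orange pad 70 mm wide, 14 mm high before it. Origin: on the plate, +x as the nest's, at nest x = 126 to 130 mm. The pad is locked with its face 0 to 8 mm before this origin (negative x): which, is not measured, so feel for it slowly. It is hard: 0.1 mm of overtravel adds newtons.
- carton: bystander: small brown carton 77x98x53 mm, beyond the nest; origin centre of underside
- loupe: bystander: black eye loupe, 37 mm across, 32 mm high, beyond the nest; origin centre of underside
- gear: bystander: steel spur gear, 51 mm across, 20 mm high, beyond the nest; origin centre of underside
- brass_bushing: bystander: flanged brass bushing, 33 mm across, 30 mm high, further left; origin centre of underside
- step_gauge: bystander: aluminium stepped gauge block 24x56x48 mm, beyond the nest; origin centre of underside
- tray: bystander: open blue tray of bolts 85x126x32 mm, further left; origin centre of underside
Not all that is in view belongs to the job. Of the things that look like the spacer, the smaller one is meant.

How it is judged:
On the way, in this order (a step that is already met when the one before it is completed fails the run):
1. the ring rides up onto the lip, tipped (angle between spacer's own z axis and vertical above 0.03 rad and x of spacer in the frame of nest between -0.035 and 0.06 m and z of spacer in the frame of nest above 0.0165 m), for 0.05 s.
2. the ring lies flat in the pocket beyond the lip and is pressed against the stop with more than 4 N (z of spacer in the frame of nest below 0.018 m and x of spacer in the frame of nest above 0.0615 m and angle between spacer's own z axis and vertical below 0.03 rad and contact force between spacer and stop above 4 N), for 0.4 s.
At the end, for the whole second after the job is handed in: the ring lies flat (within 0.03 rad) and at rest on the pocket floor beyond the lip, its underside within 2 mm of the floor and its edge at most 10 mm short of the stop's origin (the pad may stand out 8 mm of that) (z of spacer in the frame of nest between 0.013 and 0.018 m and x of spacer in the frame of nest above 0.0615 m and angle between spacer's own z axis and vertical below 0.03 rad and x of spacer in the frame of stop above -0.0575 m and linear speed of spacer below 0.01 m/s); the robot touches nothing.
It fails at once if the ring is pressed against the stop with more than 20 N (contact force between spacer and stop above 20 N).
It fails at once if the ring is lifted: its middle more than 12 mm above the plate, or tipped more than 0.3 rad (z of spacer in the frame of nest above 0.028 m or angle between spacer's own z axis and vertical above 0.3 rad).
It fails at once if the fingers press on the nest or the stop with more than 25 N (contact force between the fingers and nest above 25 N or contact force between the fingers and stop above 25 N).
It fails at once if a bystander is moved by more than 15 mm (distance of any of carton, loupe, gear, brass_bushing, step_gauge, tray from where it was at the start of the episode above 0.015 m).
It also fails if it takes over 53 s, if anything falls off the work surface, if the arm or the gripper's body presses on something with over 40 N, if the wrist force passes 120 N, or if a joint passes its speed limit or range.

## Robot

A 6-joint arm with a two-finger parallel gripper is mounted at the origin on the work surface; the furniture and walls round the work are solid. World frame = base frame: x ahead of the robot, y to its left, z up, the work surface at z = 0. Lengths are in m, angles in rad, forces in N, time in s.
With the tool pointing down it reaches from about 0.35 to 0.975 m from the base axis. Payload 17.4 kg.
Tool frame: the origin (TCP) lies midway between the tips of the shut fingers; the grasp point (between the pads) lies 19 mm behind it; z points along the fingers, y is the direction in which the jaws open and shut (so a half turn about z gives the same grasp; the last joint's range is limited). The gripper opens to 85 mm and grips with 20 to 120 N. Pads are 22 mm wide; open, the fingers measure 114 mm over their backs; the gripper's body (76 mm by 85 mm) begins 54 mm behind the grasp point. The pads swing forward as they close: fully open they stand 13 mm farther back than shut.
Start: joints at [-1.167, 0.116, 1.442, -0, 1.584, -0.038], TCP at [0.289, -0.61, 0.231] pointing down, gripper open.
Joint ranges: [-2.83, 2.83], [-0.83, 2.19], [0.07, 2.5], [-1.14, 4.28], [0.01, 3], [-2.97, 2.97]. Speed limits (rad/s): [1.89, 1.89, 2.22, 3.14, 3.14, 3.14].

## Interface

Orientations are given as a unit quaternion [w, x, y, z].
In Python, from workcell import status, grab_frame, camera_params, order gives the robot as it stands. The module is installed in compiled form; this text tells all that it offers.
- The arm moves only by the tool apply_moves, never from a script. Its argument "commands" is a list of rows, each a list of 2 entries, a list of its own where there are three numbers: the shift along the tool's x, y, z in cm, then the turn about the tool's z in rad. In form: [[[dx, dy, dz], twist], ...]. A call has 1 to 10 rows; each row shifts and turns the commanded pose from where the row before left it, along the tool's axes as they then stand; what a row does not reach is not made up. A row lasts 1/8 s, in which the tool goes at most 62.5 mm and 10.7 degrees, less where a joint would pass 70% of its speed; a pose out of reach is approached as far as the arm can. A call with a gripper value outside its range is refused whole. "jaw" is the finger opening in cm, from 0 to 8.54, set as the call begins (left out, the last holds). The fingers move at their own pace and stop on an object; the grip force is fixed at half the most. Time passes only in rows, so rows that do not move let the fingers close. It gives the time, the measured TCP pose, the force and the opening at its end, in the units of the state.
- status.sense(): the state, without advancing time (a new reading comes with each control period).
- grab_frame(name): name is "side" or "top"; returns the picture (480x640x3 uint8, red, green, blue); there is no depth.
- camera_params(name): a dict with "camera_matrix" (3x3 intrinsics, pixels), "dist_coeffs" ([k1, k2, p1, p2, k3] as OpenCV has them; the pictures are not rectified), "position" and "rotation" of the camera in the world. Camera axes: x right, y down, z forward; pixel columns grow to the right and rows downward; lengths in m; the calibration is good to about 2 mm. A picture is of the moment at which its call begins. camera_params takes no time and is no camera call.
- order.close_job(): hands the job in, once; it reports no verdict.
The state is a dict: "t": time; "joint_positions": joint angles; "joint_vel": joint speeds; "effort": joint torques, N m; "ee_pos": TCP position; "ee_rot": TCP orientation; "wrist_force": force on the tool from outside, world axes, zero at the start; "wrist_torque": the same for the moment, N m; "gripper_width": finger opening in m.
Only numpy, scipy, OpenCV 4.12 (cv2) and the standard library are available. Lean on these libraries where they do the work, as an engineer would, in place of code of your own. Each camera call takes 0.05 s, during which the arm holds its last target.

## Working session

There is one attempt and no reset: what is moved stays moved. The work goes in short steps, Python scripts to look and compute and a tool call to move; the robot and the scene stay as the last step left them, time stands still between calls to the robot, and variables do not carry over. Pictures are saved under pics/ and viewed, and the job is handed in when it is done.

Besides the shell and the picture viewer there is one more tool, called after ">>>" as name(argument=value, ...), one argument or row to a line, values as JSON. apply_moves: Moves the arm, as the interface text tells. Its arguments: {"type":"object","properties":{"commands":{"type":"array"},"jaw":{"type":"number"}},"required":["commands"]}

```bash
mkdir -p pics
python3 - <<'E'
from workcell import status, grab_frame, camera_params
import cv2,json
print(status.sense())
for n in("side","top"):
    print(n,camera_params(n))
    cv2.imwrite(f"pics/{n}0.png",grab_frame(n)[:,:,::-1])
E
```

```text
{'t': 0.0, 'joint_positions': array([-1.16680943e+00,  1.16507712e-01,  1.44228934e+00,  1.00113808e-05,
        1.58399030e+00, -3.78095144e-02]), 'joint_vel': array([-0.00017678, -0.00100409, -0.00077089, -0.00047074,  0.0016044 ,
        0.00047459]), 'effort': array([-5.04407391e-03, -7.31985068e+01, -6.32496929e+01, -3.03568031e-04,
        6.34433585e-03,  1.10450230e-05]), 'ee_pos': array([ 0.28851801, -0.61001631,  0.23053257]), 'ee_rot': array([-5.88274187e-04,  9.75700853e-01,  2.19106112e-01, -1.03835827e-04]), 'wrist_force': array([-0.01979082,  0.16960797, -0.00368301]), 'wrist_torque': array([ 0.01859791, -0.00239704,  0.02048317]), 'gripper_width': 0.08520234381275471}
side {'camera_matrix': array([[522.48349823,   0.        , 315.15166711],
       [  0.        , 522.48349823, 241.53453659],
       [  0.        ,   0.        ,   1.        ]]), 'dist_coeffs': array([-0.04962349,  0.        ,  0.        ,  0.        ,  0.        ]), 'position': array([0.40745792, 0.61920904, 0.53491558]), 'rotation': array([ 0.04447694, -0.07538097,  0.86799165, -0.48880467])}
top {'camera_matrix': array([[568.01251053,   0.        , 317.694446  ],
       [  0.        , 568.01251053, 244.95524599],
       [  0.        ,   0.        ,   1.        ]]), 'dist_coeffs': array([-0.1664047,  0.       ,  0.       ,  0.       ,  0.       ]), 'position': array([ 0.4938707 , -0.18694455,  1.16929626]), 'rotation': array([-0.01850482,  0.71106966, -0.70272252,  0.0147841 ])}
```

View pics/side0.png

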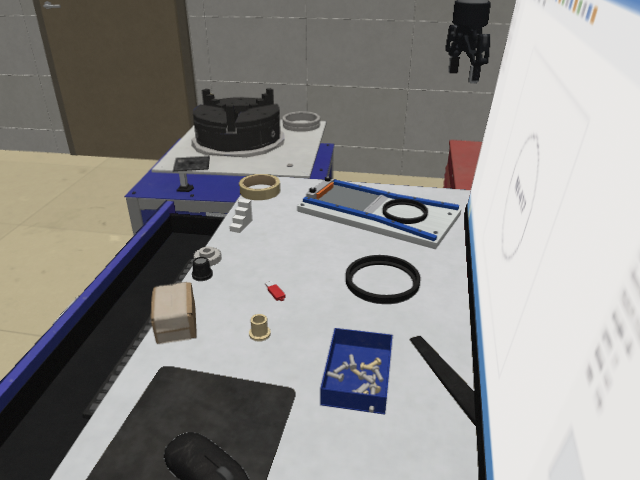

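View pics/top0.png

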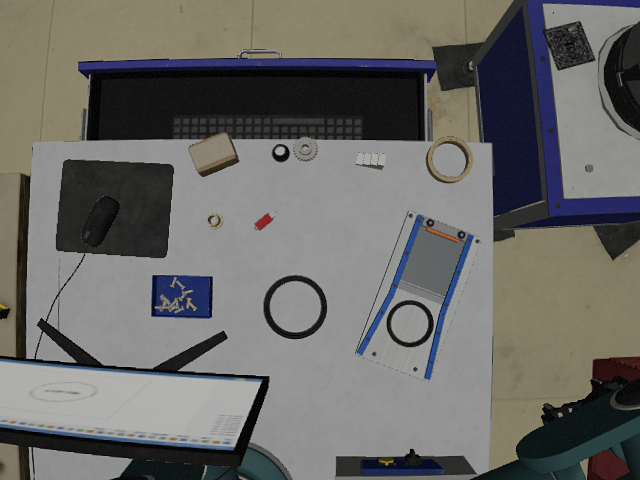

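The top view shows the nest at about (420,300). The small ring is at (410,323), the orange pad at (442,234), and the larger decoy ring at (295,307). I'll measure these next.

```bash
cat > h.py <<'E'
import numpy as np,cv2
from scipy.spatial.transform import Rotation as R
from workcell import status, grab_frame, camera_params
def ray(n,uv,z):
    c=camera_params(n);q=c['rotation'];M=R.from_quat([q[1],q[2],q[3],q[0]]).as_matrix()
    uv=np.asarray(uv,float).reshape(-1,1,2)
    p=cv2.undistortPoints(uv,c['camera_matrix'],c['dist_coeffs'],criteria=(3,50,1e-9)).reshape(-1,2) if False else cv2.undistortPoints(uv,c['camera_matrix'],c['dist_coeffs']).reshape(-1,2)
    d=np.c_[p,np.ones(len(p))]@M.T
    return c['position']+d*((z-c['position'][2])/d[:,2])[:,None]
def proj(n,P):
    c=camera_params(n);q=c['rotation'];M=R.from_quat([q[1],q[2],q[3],q[0]]).as_matrix()
    rv=cv2.Rodrigues(M.T)[0];t=-M.T@c['position']
    return cv2.projectPoints(np.asarray(P,float).reshape(-1,1,3),rv,t,c['camera_matrix'],c['dist_coeffs'])[0].reshape(-1,2)
E
python3 - <<'E'
from h import *
im=cv2.imread('pics/top0.png')
cv2.imwrite('pics/crop0.png',cv2.resize(im[200:390,340:500],None,fx=3.1,fy=3.1,interpolation=cv2.INTER_CUBIC))
hsv=cv2.cvtColor(im,cv2.COLOR_BGR2HSV)
roi=np.zeros(im.shape[:2],np.uint8);roi[200:390,340:485]=1
blue=cv2.inRange(hsv,(100,140,80),(125,255,255))*roi
cs,_=cv2.findContours(blue,cv2.RETR_EXTERNAL,cv2.CHAIN_APPROX_NONE)
for c in cs:
    if len(c)>40:
        p=cv2.approxPolyDP(c,2,True).reshape(-1,2); print('blue',len(c)); print(np.c_[p,ray('top',p,0.025)[:,:2].round(4)])
org=cv2.inRange(hsv,(5,140,120),(20,255,255))*roi
ys,xs=np.nonzero(org);print('pad',len(xs)); r=cv2.minAreaRect(np.c_[xs,ys].astype(np.float32));b=cv2.boxPoints(r);print(np.c_[b,ray('top',b,0.030)[:,:2]])
roi2=np.zeros_like(roi);roi2[290:360,380:442]=1
blk=((im.max(2)<60)*roi2).astype(np.uint8)
cs,h=cv2.findContours(blk,cv2.RETR_CCOMP,cv2.CHAIN_APPROX_NONE)
for c,hh in zip(cs,h[0]):
    if len(c)>60:
        P=ray('top',c.reshape(-1,2),0.028)[:,:2];(e,rad)=cv2.minEnclosingCircle(P.astype(np.float32));el=cv2.fitEllipse(P.astype(np.float32)*1000)
        print('ring',hh[3],e,rad,el)
E
```

```text
blue 313
[[ 4.710e+02  2.350e+02  5.718e-01 -4.933e-01]
 [ 4.680e+02  2.350e+02  5.717e-01 -4.870e-01]
 [ 4.400e+02  3.120e+02  4.148e-01 -4.298e-01]
 [ 4.260e+02  3.780e+02  2.807e-01 -4.030e-01]
 [ 4.300e+02  3.750e+02  2.868e-01 -4.111e-01]
 [ 4.390e+02  3.340e+02  3.702e-01 -4.283e-01]
 [ 4.360e+02  3.320e+02  3.743e-01 -4.220e-01]
 [ 4.400e+02  3.320e+02  3.743e-01 -4.303e-01]
 [ 4.470e+02  3.060e+02  4.270e-01 -4.440e-01]
 [ 4.440e+02  3.030e+02  4.331e-01 -4.378e-01]
 [ 4.480e+02  3.040e+02  4.311e-01 -4.461e-01]
 [ 4.590e+02  2.740e+02  4.920e-01 -4.684e-01]
 [ 4.560e+02  2.710e+02  4.981e-01 -4.621e-01]
 [ 4.600e+02  2.710e+02  4.981e-01 -4.704e-01]]
blue 306
[[ 4.190e+02  2.150e+02  6.111e-01 -3.857e-01]
 [ 3.900e+02  2.910e+02  4.566e-01 -3.274e-01]
 [ 3.570e+02  3.510e+02  3.351e-01 -2.622e-01]
 [ 3.610e+02  3.540e+02  3.291e-01 -2.704e-01]
 [ 3.690e+02  3.400e+02  3.575e-01 -2.861e-01]
 [ 3.650e+02  3.380e+02  3.615e-01 -2.780e-01]
 [ 3.700e+02  3.380e+02  3.615e-01 -2.881e-01]
 [ 3.960e+02  2.860e+02  4.667e-01 -3.395e-01]
 [ 3.920e+02  2.850e+02  4.687e-01 -3.314e-01]

[... 202 characters left out ...]
2.520e+02  5.356e-01 -3.655e-01]
 [ 4.220e+02  2.180e+02  6.051e-01 -3.919e-01]]
pad 95
[[ 4.26260284e+02  2.29972595e+02  5.80395864e-01 -3.99695846e-01]
 [ 4.27287689e+02  2.27232880e+02  5.85978511e-01 -4.01791868e-01]
 [ 4.58410980e+02  2.38904114e+02  5.63133264e-01 -4.65797997e-01]
 [ 4.57383575e+02  2.41643829e+02  5.57543859e-01 -4.63670501e-01]]
ring -1 (0.3915785551071167, -0.3676684498786926) 0.047433290630578995 ((391.8912658691406, -367.5518798828125), (91.2218017578125, 92.68319702148438), 157.42706298828125)
ring 9 (0.3924327492713928, -0.36643826961517334) 0.04096680507063866 ((392.0150451660156, -366.69000244140625), (79.06275177001953, 79.76741790771484), 18.82733154296875)
```

View pics/crop0.png

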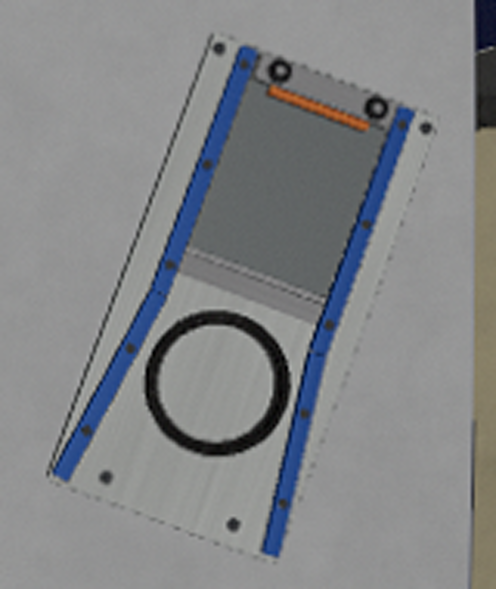

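Run:
```python
from h import *
im=cv2.imread('pics/top0.png');hsv=cv2.cvtColor(im,cv2.COLOR_BGR2HSV)
blue=cv2.inRange(hsv,(100,120,70),(125,255,255));blue[:200]=0;blue[390:]=0;blue[:,:340]=0;blue[:,485:]=0
ys,xs=np.nonzero(blue);W=ray('top',np.c_[xs,ys],0.025)[:,:2]
th=np.deg2rad(-20);o=np.array([.45,-.388])
for k in range(3):
    ex=np.array([np.cos(th),np.sin(th)]);ey=np.array([-ex[1],ex[0]])
    L=np.c_[(W-o)@ex,(W-o)@ey]
    res=[]
    for s in(1,-1):
        m=(s*L[:,1]>0)&(L[:,0]>0.0)&(L[:,0]<.125)
        vx,vy,x0,y0=cv2.fitLine(W[m].astype(np.float32),cv2.DIST_L2,0,1e-4,1e-4).ravel()
        if vx<0:vx,vy=-vx,-vy
        a=np.arctan2(vy,vx);p=np.array([x0,y0]);res.append((a,p));print(s,m.sum(),np.rad2deg(a),p, L[:,0].min(),L[:,0].max())
    th=(res[0][0]+res[1][0])/2
ex=np.array([np.cos(th),np.sin(th)]);ey=np.array([-ex[1],ex[0]])
ys_=[r[1]@ey for r in res];yc=np.mean(ys_);print('th',np.rad2deg(th),'sep(112?)',ys_[0]-ys_[1])
# lateral profile along x at centreline: brightness on plane z=.016..
g=cv2.cvtColor(im,cv2.COLOR_BGR2GRAY)
s=np.arange(.20,.62,.001)
prof=[]
for x in s:
    P=np.array([ex*x*1.0+ey*(yc+d) for d in np.linspace(-.03,.03,13)])
    uv=proj('top',np.c_[P,np.full(13,.018)]);prof.append(np.mean([cv2.getRectSubPix(g,(1,1),tuple(map(float,u)))[0,0] for u in uv]))
s0=None
for i in range(0,0):pass
np.save('prof.npy',np.c_[s+0,prof])
# along-direction coords
for nm,p in(('ring',[.3915785,-.36755]),('pad',ray('top',[[442,234.5]],.03)[0,:2])):
    p=np.array(p);print(nm,p@ex,p@ey-yc)
print('start ex coords',s[0]);
pr=np.array(prof);print([(round(float(a),3),int(b)) for a,b in zip(s[::2],pr[::2])])
print('ex',ex,'yc',yc,'blue long range',(W@ex).min(),(W@ex).max())
```

```text
1 350 -20.116966 [ 0.5279404  -0.35755593] -0.15454244773247955 0.1505864786141845
-1 317 -19.624197 [ 0.49031997 -0.4623267 ] -0.15454244773247955 0.1505864786141845
1 349 -20.076307 [ 0.52777815 -0.35748106] -0.15438149373046545 0.1507154119623102
-1 317 -19.624197 [ 0.49031997 -0.4623267 ] -0.15438149373046545 0.1507154119623102
1 349 -20.076307 [ 0.52777815 -0.35748106] -0.15435613383022861 0.15073559208459905
-1 318 -19.659111 [ 0.4904987  -0.46240422] -0.15435613383022861 0.15073559208459905
th -19.867708 sep(112?) 0.11134754
ring 0.493183381552428 -8.326018656787393e-05
pad 0.6844192482216505 0.0005301057044241331
start ex coords 0.2
[(0.2, 80), (0.202, 93), (0.204, 103), (0.206, 115), (0.208, 128), (0.21, 136), (0.212, 145), (0.214, 146), (0.216, 146), (0.218, 146), (0.22, 146), (0.222, 146), (0.224, 146), (0.226, 146), (0.228, 146), (0.23, 146), (0.232, 145), (0.234, 145), (0.236, 145), (0.238, 145), (0.24, 145), (0.242, 145), (0.244, 146), (0.246, 145), (0.248, 146), (0.25, 146), (0.252, 146), (0.254, 146), (0.256, 147), (0.258, 147), (0.26, 146), (0.262, 146), (0.264, 147)
[... 1825 characters left out ...]
(0.532, 52), (0.534, 54), (0.536, 70), (0.538, 90), (0.54, 122), (0.542, 148), (0.544, 151), (0.546, 151), (0.548, 151), (0.55, 150), (0.552, 134), (0.554, 120), (0.556, 121), (0.558, 121), (0.56, 119), (0.562, 120), (0.564, 118), (0.566, 106), (0.568, 121), (0.57, 122), (0.572, 101), (0.574, 100), (0.576, 101), (0.578, 100), (0.58, 100), (0.582, 100), (0.584, 100), (0.586, 100), (0.588, 100), (0.59, 100), (0.592, 100), (0.594, 100), (0.596, 100), (0.598, 100), (0.6, 100), (0.602, 100), (0.604, 100), (0.606, 100), (0.608, 100), (0.61, 100), (0.612, 100), (0.614, 99), (0.616, 100), (0.618, 100)]
ex [ 0.9404798  -0.33984956] yc -0.21251231 blue long range 0.40069964026269217 0.7057958129258117
```

Measured values:
- Push axis is at -19.87° and the nest origin lies at s=0.555 along it. The plate front edge, ramp start, lip back and rail ends agree on this to about 1 mm.
- Rail separation is 111.3 mm against the expected 112.
- The ring centre is at nest x≈-62, y≈0, with an outer diameter of about 93–95 mm.

Next I turn the tool so its x axis runs along the push, and shut the jaws.

>>> apply_moves(
  commands=[
    [[0, 0, 0], 0.158],
    [[0, 0, 0], 0.158],
    [[0, 0, 0], 0.158],
    [[0, 0, 0], 0.158],
    [[0, 0, 0], 0.157],
    [[0, 0, 0], 0],
  ],
  jaw=0,
)

```text
t: 0.85
ee_pos: [0.2886, -0.6101, 0.2309]
ee_rot: [-0.0, 0.985, -0.172, -0.0]
wrist_force: [0.4, -0.1, 0.3]
gripper_width: 0.0001
```

>>> apply_moves(
  commands=[
    [[-0.7, -3.3, 0], 0],
    [[-0.7, -3.3, 0], 0],
    [[-0.7, -3.3, 0], 0],
    [[-0.7, -3.3, 0], 0],
    [[-0.7, -3.3, 0], 0],
    [[-0.7, -3.3, 0], 0],
    [[-0.7, -3.3, 0], 0],
    [[-0.7, -3.3, 0], 0],
    [[0, 0, 0], 0],
    [[0, 0, 0], 0],
  ],
)

```text
t: 2.1
ee_pos: [0.3258, -0.3432, 0.2314]
ee_rot: [0.0, 0.985, -0.171, 0.0]
wrist_force: [-0.7, -0.2, -0.4]
gripper_width: -0.0002
```

```bash
cat >> h.py <<'E'
th=np.deg2rad(-19.868);ex=np.array([np.cos(th),np.sin(th)]);ey=np.array([-ex[1],ex[0]]);S0=.555;YC=-.21251
def nest(p): p=np.asarray(p);return np.array([p[:2]@ex-S0,p[:2]@ey-YC,p[2]-.016])*1000
def st():
    s=status.sense();q=s['ee_rot'];M=R.from_quat([q[1],q[2],q[3],q[0]]).as_matrix()
    f=s['wrist_force'];print('t',s['t'],'nest mm',nest(s['ee_pos']).round(2),'toolx deg',np.rad2deg(np.arctan2(M[1,0],M[0,0])).round(2),'tz',M[:,2].round(4),'F nest',np.round([f[:2]@ex,f[:2]@ey,f[2]],2),'w',s['gripper_width'])
E
python3 -c "
from h import *
st()"
```

```text
t 2.1 nest mm [-131.99    0.47  215.37] toolx deg -19.75 tz [ 1.e-04 -4.e-04 -1.e+00] F nest [-0.64 -0.43 -0.42] w -0.00017989897997686165
```

>>> apply_moves(
  commands=[
    [[0, 0, 3.5], 0],
    [[0, 0, 3.5], 0],
    [[0, 0, 3.5], 0],
    [[0, 0, 3.5], 0],
    [[0, 0, 3.5], 0],
    [[0, 0, 2.5], 0],
    [[0, 0, 0], 0],
    [[0, 0, 0], 0],
  ],
)

```text
t: 3.1
ee_pos: [0.326, -0.3437, 0.0323]
ee_rot: [0.0, 0.985, -0.173, 0.0]
wrist_force: [-0.5, -0.3, 0.9]
gripper_width: -0.0002
```

```bash
python3 -c "
from h import *
st()
for n,(a,b,c,d) in(('side',(150,260,280,480)),('top',(200,400,330,500))):
    im=grab_frame(n)[:,:,::-1];cv2.imwrite('pics/%s1.png'%n,cv2.resize(im[a:b,c:d],None,fx=3,fy=3,interpolation=cv2.INTER_CUBIC))
"
```

```text
t 3.1 nest mm [-1.3163e+02  1.0000e-01  1.6320e+01] toolx deg -19.88 tz [ 5.e-04 -6.e-04 -1.e+00] F nest [-0.35 -0.42  0.85] w -0.00018981956176065948
```

View pics/side1.png

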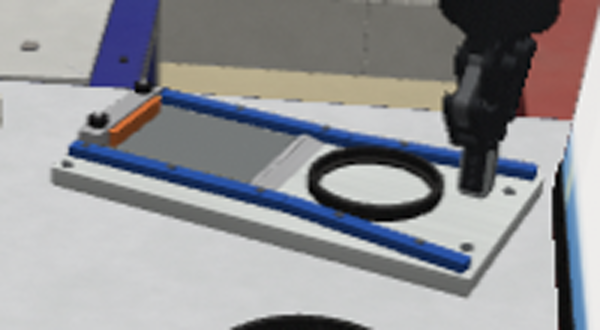

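View pics/top1.png

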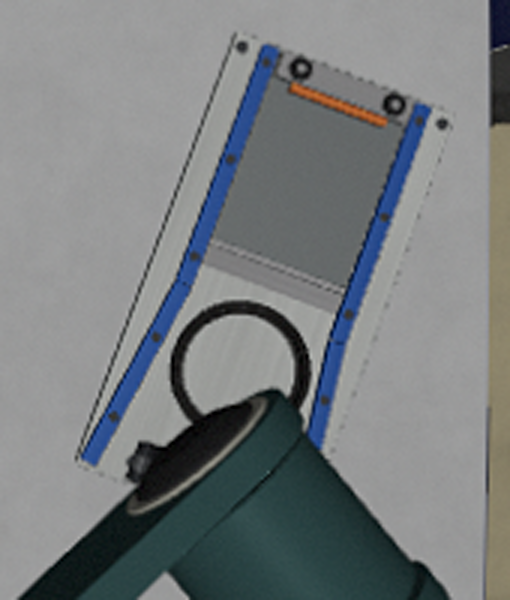

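The finger stands behind the ring and clear of it: in the side crop the finger is at (478,185) and the ring's rear edge at (440,185). I'll lower to about 2.3 mm above the plate and approach.

>>> apply_moves(
  commands=[
    [[0, 0, 0.6], 0],
    [[0, 0, 0.5], 0],
    [[0, 0, 0.3], 0],
    [[0, 0, 0], 0],
    [[0, 0, 0], 0],
  ],
)

```text
t: 3.82
ee_pos: [0.3258, -0.3429, 0.0174]
ee_rot: [0.0, 0.985, -0.173, 0.0]
wrist_force: [0.2, -0.2, -0.4]
gripper_width: 0.0003
```

```bash
python3 -c "
from h import *
st()"
```

```text
t 3.825 nest mm [-132.03    0.72    1.39] toolx deg -19.89 tz [ 1.e-04 -1.e-04 -1.e+00] F nest [ 0.29 -0.15 -0.44] w 0.000269332716186338
```

>>> apply_moves(
  commands=[
    [[0, 0, -0.12], 0],
    [[0.3, 0, 0], 0],
    [[0.3, 0, 0], 0],
    [[0.3, 0, 0], 0],
    [[0.3, 0, 0], 0],
    [[0.3, 0, 0], 0],
    [[0.3, 0, 0], 0],
    [[0.3, 0, 0], 0],
  ],
)

```text
t: 4.82
ee_pos: [0.3457, -0.3501, 0.0185]
ee_rot: [-0.0, 0.985, -0.173, -0.0]
wrist_force: [-1.2, -0.0, -0.6]
gripper_width: 0.0
```

```bash
cat > snap.py <<'E'
from h import *
import sys
st()
k=sys.argv[1]
im=grab_frame('side')[:,:,::-1];a=cv2.resize(im[160:260,280:480],None,fx=3,fy=3,interpolation=cv2.INTER_CUBIC)
im=grab_frame('top')[:,:,::-1];b=cv2.resize(im[200:350,360:500],None,fx=2,fy=2,interpolation=cv2.INTER_CUBIC)
o=np.zeros((600,600,3),np.uint8);o[:300]=a;o[300:600,:280]=b
cv2.imwrite(f'pics/s{k}.png',o)
E
python3 snap.py 2
```

```text
t 4.825 nest mm [-110.93    0.75    2.46] toolx deg -19.89 tz [-1.e-04  1.e-04 -1.e+00] F nest [-1.12 -0.43 -0.63] w 2.0199050773135016e-05
```

View pics/s2.png

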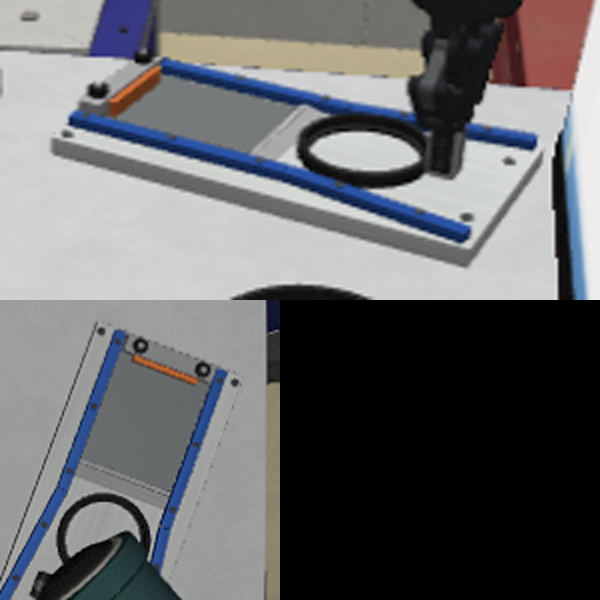

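The finger touches the ring's rear edge and the ring is moving up to the ramp. I'll keep pushing low.

>>> apply_moves(
  commands=[
    [[0.3, 0, 0], 0],
    [[0.3, 0, 0], 0],
    [[0.3, 0, 0], 0],
    [[0.3, 0, 0], 0],
    [[0.3, 0, 0], 0],
    [[0.3, 0, 0], 0],
    [[0.3, 0, 0], 0],
    [[0.3, 0, 0], 0],
    [[0.3, 0, 0], 0],
    [[0.3, 0, 0], 0],
  ],
)

```text
t: 6.18
ee_pos: [0.3739, -0.3603, 0.0185]
ee_rot: [0.0, 0.985, -0.173, 0.0]
wrist_force: [-0.5, 0.9, -0.8]
gripper_width: -0.0004
```

```bash
python3 snap.py 3
```

```text
t 6.175 nest mm [-80.88   0.73   2.51] toolx deg -19.89 tz [ 0. -0. -1.] F nest [-0.74  0.69 -0.8 ] w -0.0003817813770417837
```

View pics/s3.png

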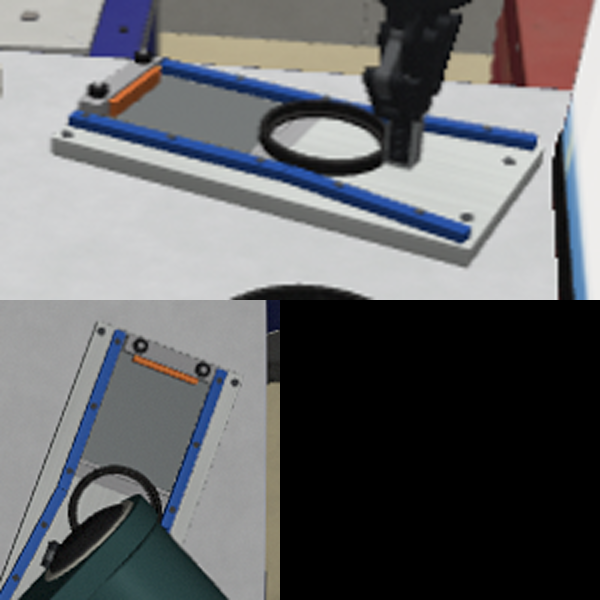

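The ring's front edge is up on the lip (side crop near (280,110)) and it is tipped. The finger is still behind it.

>>> apply_moves(
  commands=[
    [[0.3, 0, 0], 0],
    [[0.3, 0, 0], 0],
    [[0.3, 0, 0], 0],
    [[0.3, 0, 0], 0],
    [[0.3, 0, 0], 0],
    [[0.3, 0, 0], 0],
    [[0.3, 0, 0], 0],
    [[0.3, 0, 0], 0],
    [[0.3, 0, 0], 0],
    [[0.3, 0, 0], 0],
  ],
)

```text
t: 7.52
ee_pos: [0.4021, -0.3705, 0.0185]
ee_rot: [-0.0, 0.985, -0.173, 0.0]
wrist_force: [-1.0, 0.7, 0.7]
gripper_width: -0.0003
```

```bash
python3 snap.py 4
```

```text
t 7.525 nest mm [-50.88   0.71   2.51] toolx deg -19.89 tz [ 0.  0. -1.] F nest [-1.15  0.31  0.71] w -0.00025012546424647164
```

View pics/s4.png

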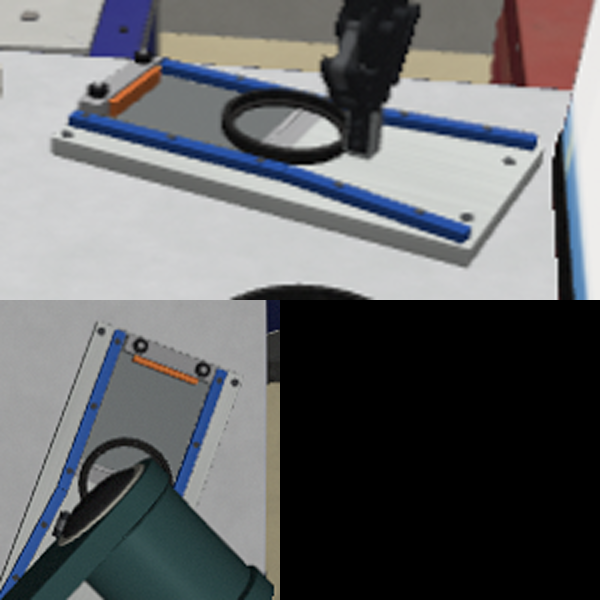

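```bash
python3 -c "
from h import *
print(nest(ray('top',[[422,269]],.031)[0]))"
```

```text
[49.55313242 15.11412433 15.        ]
```

>>> apply_moves(
  commands=[
    [[0.3, 0, 0], 0],
    [[0.3, 0, 0], 0],
    [[0.3, 0, 0], 0],
    [[0.3, 0, 0], 0],
    [[0.3, 0, 0], 0],
    [[0.3, 0, 0], 0],
    [[0.2, 0, 0], 0],
    [[0.2, 0, 0], 0],
  ],
)

```text
t: 8.62
ee_pos: [0.4227, -0.378, 0.0185]
ee_rot: [-0.0, 0.985, -0.173, -0.0]
wrist_force: [-2.2, 0.9, 0.6]
gripper_width: 0.0003
```

```bash
python3 snap.py 5
```

```text
t 8.625 nest mm [-28.99   0.68   2.51] toolx deg -19.89 tz [-1.e-04  0.e+00 -1.e+00] F nest [-2.41  0.08  0.63] w 0.0003101351066995559
```

View pics/s5.png

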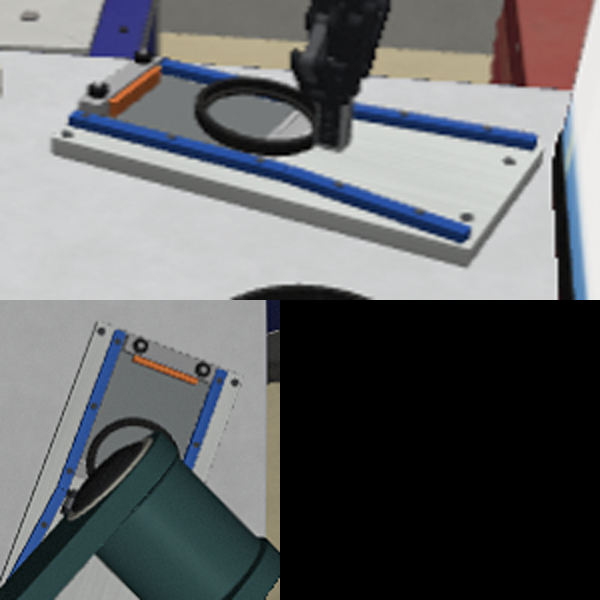

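Ring centre is at about x = 26 mm and still on the lip. I'll continue low to about 38 mm.

>>> apply_moves(
  commands=[
    [[0.2, 0, 0], 0],
    [[0.2, 0, 0], 0],
    [[0.2, 0, 0], 0],
    [[0.2, 0, 0], 0],
    [[0.2, 0, 0], 0],
    [[0.2, 0, 0], 0],
  ],
)

```text
t: 9.48
ee_pos: [0.434, -0.3821, 0.0185]
ee_rot: [-0.0, 0.985, -0.173, -0.0]
wrist_force: [-0.4, 1.3, -0.2]
gripper_width: 0.0004
```

```bash
python3 snap.py 6
```

```text
t 9.475 nest mm [-16.96   0.67   2.49] toolx deg -19.9 tz [-0.  0. -1.] F nest [-0.8   1.08 -0.24] w 0.00043708654062044966
```

View pics/s6.png

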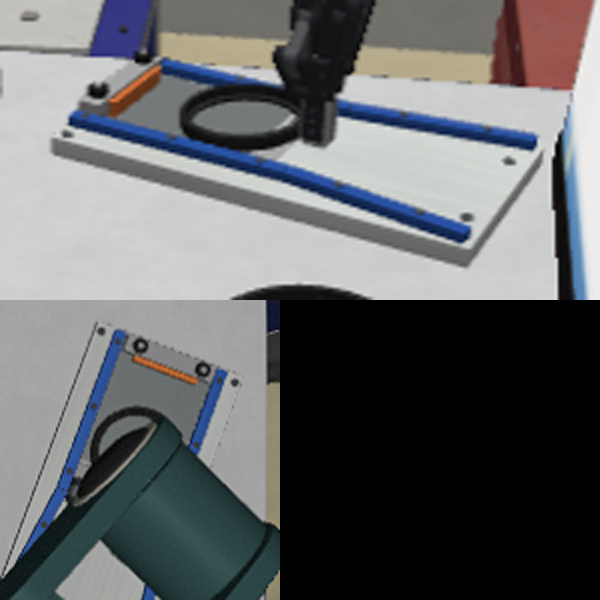

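The ring has now tipped forward over the lip, with its front edge on the pocket floor. I'll back off slightly, raise the tool to about 7 mm, and push on.

>>> apply_moves(
  commands=[
    [[-0.2, 0, 0], 0],
    [[0, 0, -0.45], 0],
    [[0, 0, 0], 0],
    [[0.2, 0, 0], 0],
    [[0.2, 0, 0], 0],
    [[0.2, 0, 0], 0],
    [[0.2, 0, 0], 0],
    [[0.2, 0, 0], 0],
    [[0.2, 0, 0], 0],
    [[0, 0, 0], 0],
  ],
)

```text
t: 10.82
ee_pos: [0.4435, -0.3855, 0.023]
ee_rot: [0.0, 0.985, -0.173, 0.0]
wrist_force: [1.5, 1.0, 0.0]
gripper_width: 0.0003
```

```bash
python3 snap.py 7
```

```text
t 10.825 nest mm [-6.91  0.69  7.  ] toolx deg -19.89 tz [ 1.e-04 -0.e+00 -1.e+00] F nest [1.11 1.46 0.02] w 0.0002501695693769689
```

View pics/s7.png

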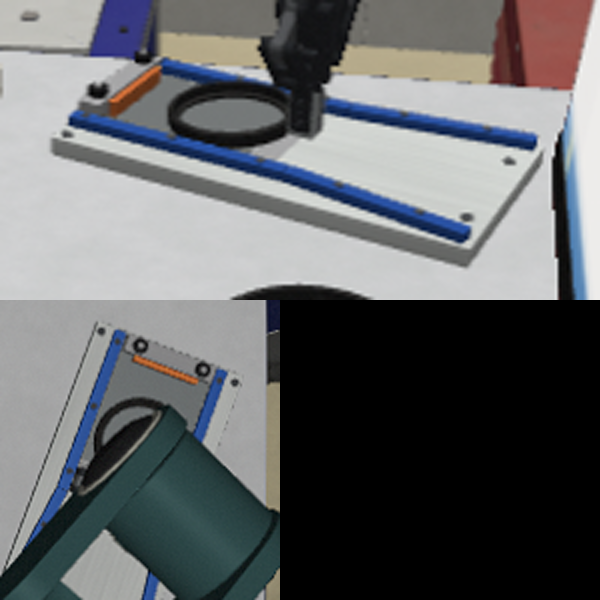

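>>> apply_moves(
  commands=[
    [[0.2, 0, 0], 0],
    [[0.2, 0, 0], 0],
    [[0.2, 0, 0], 0],
    [[0.2, 0, 0], 0],
    [[0.2, 0, 0], 0],
    [[0.2, 0, 0], 0],
    [[0.2, 0, 0], 0],
    [[0, 0, 0], 0],
  ],
)

```text
t: 11.92
ee_pos: [0.4566, -0.3902, 0.023]
ee_rot: [0.0, 0.985, -0.173, 0.0]
wrist_force: [-0.4, -0.2, -0.9]
gripper_width: -0.0001
```

```bash
python3 snap.py 8
```

```text
t 11.925 nest mm [7.09 0.69 7.03] toolx deg -19.89 tz [ 1.e-04 -0.e+00 -1.e+00] F nest [-0.34 -0.34 -0.91] w -0.0001388591474765379
```

View pics/s8.png

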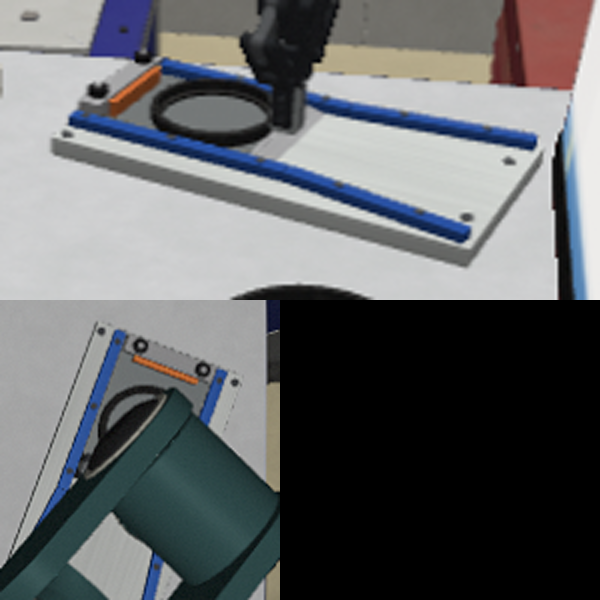

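>>> apply_moves(
  commands=[
    [[0.1, 0, 0], 0],
    [[0.1, 0, 0], 0],
    [[0.1, 0, 0], 0],
    [[0.1, 0, 0], 0],
    [[0.1, 0, 0], 0],
    [[0, 0, 0], 0],
  ],
)

```text
t: 12.78
ee_pos: [0.4613, -0.3919, 0.023]
ee_rot: [-0.0, 0.985, -0.173, 0.0]
wrist_force: [0.4, 0.3, 0.4]
gripper_width: 0.0001
```

```bash
cat > gap.py <<'E'
from h import *
import sys
st()
k=sys.argv[1]
for n in('top','side'):
    im=grab_frame(n)[:,:,::-1];cv2.imwrite(f'pics/{n}_{k}.png',im)
    a,b,c,d=(215,280,400,480) if n=='top' else (170,220,300,400)
    cv2.imwrite(f'pics/{n}c_{k}.png',cv2.resize(im[a:b,c:d],None,fx=8,fy=8,interpolation=cv2.INTER_CUBIC))
E
python3 gap.py 9
```

```text
t 12.775 nest mm [12.01  0.72  7.  ] toolx deg -19.89 tz [ 1.e-04  0.e+00 -1.e+00] F nest [0.24 0.36 0.38] w 9.393068873281354e-05
```

View pics/topc_9.png

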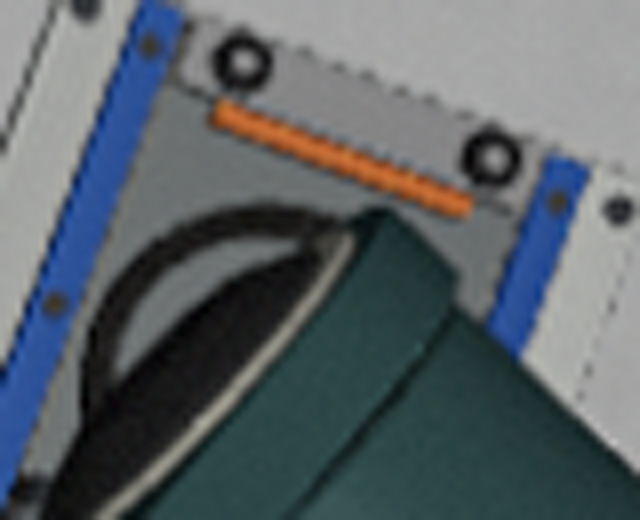

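View pics/sidec_9.png

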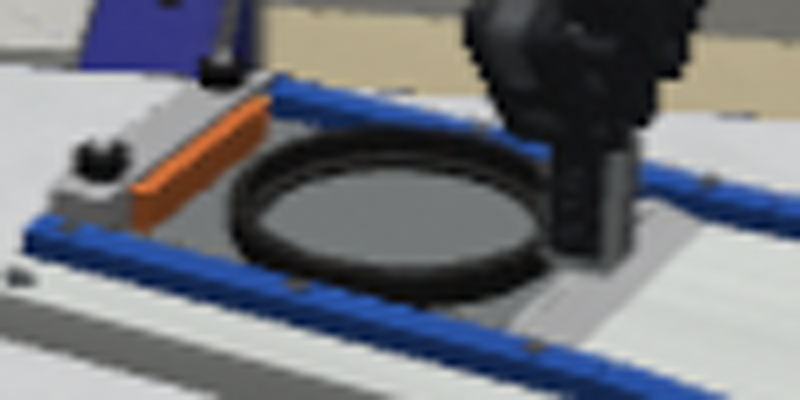

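```bash
cat > fit.py <<'E'
from h import *
import sys
from scipy.optimize import least_squares
im=cv2.imread(f'pics/top_{sys.argv[1]}.png').astype(np.float32)
g=cv2.cvtColor(im,cv2.COLOR_BGR2GRAY)
def samp(P,z,ch=None):
    uv=proj('top',np.c_[P,np.full(len(P),z)]).astype(np.float32)
    src=g if ch is None else ch
    return cv2.remap(src,uv[:,0].reshape(-1,1),uv[:,1].reshape(-1,1),cv2.INTER_LINEAR).ravel()
def W(x,y): return np.c_[x,y]@np.array([ex,ey])+ex*S0+ey*YC
# pad front face: along x at several y, orangeness R-B half level
o=np.ascontiguousarray(im[:,:,2]-im[:,:,0])
xs=np.arange(.110,.140,.0003)
fr=[];bk=[]
for y in np.arange(-.025,.026,.005):
    v=samp(W(xs,np.full_like(xs,y)),.023,o);h=v.max()/2;i=np.nonzero(v>h)[0];fr.append(xs[i[0]]);bk.append(xs[i[-1]])
print('pad front x (z=.023)',np.median(fr)*1e3,np.std(fr)*1e3,'back',np.median(bk)*1e3)
# ring: radial profiles about guess
c=np.array([float(sys.argv[2])/1e3,0.])
pts=[]
for a in np.deg2rad(np.arange(10,125,5)):
    r=np.arange(.038,.058,.0003)
    v=samp(W(c[0]+r*np.cos(a),c[1]+r*np.sin(a)),.028)
    d=v[(r>.041)&(r<.046)].min()
    j=np.argmin(np.where(r<.050,v,999));k=np.nonzero(v[j:]>(v[j]+100)/2)[0]
    if len(k) and v[j]<65: pts.append((a,r[j+k[0]]))
pts=np.array(pts);print(np.c_[np.rad2deg(pts[:,0]),pts[:,1]*1e3].round(1).tolist())
X=c+np.c_[pts[:,1]*np.cos(pts[:,0]),pts[:,1]*np.sin(pts[:,0])]
s=least_squares(lambda p:np.hypot(X[:,0]-p[0],X[:,1]-p[1])-.0475,c,loss='soft_l1',f_scale=.0005)
print('ring centre mm',s.x*1e3,'resid',s.fun.std()*1e3,'front',s.x[0]*1e3+47.5)
E
python3 fit.py 9 68
```

```text
pad front x (z=.023) 127.6999999999997 0.20041279713680402 back 133.6999999999996
[[10.0, 47.0], [15.0, 47.0], [20.0, 46.7], [25.0, 46.1], [30.0, 46.1], [35.0, 45.8], [40.0, 45.8], [45.0, 45.8], [50.0, 45.2], [55.0, 45.8], [60.0, 45.5], [65.0, 45.5], [70.0, 45.5], [75.0, 45.8], [80.0, 45.5], [85.0, 45.5], [90.0, 45.8], [95.0, 45.2], [100.0, 45.5], [105.0, 45.5], [110.0, 45.5], [115.0, 45.8], [120.0, 46.1]]
ring centre mm [67.69460147 -2.04416793] resid 0.21857767798573732 front 115.1946014698394
```

Measured gap is about 12.5 mm: the pad face is at x≈127.7 and the ring front at x≈115.2. I'll close most of it in two checked steps.

>>> apply_moves(
  commands=[
    [[0.1, 0, 0], 0],
    [[0.1, 0, 0], 0],
    [[0.1, 0, 0], 0],
    [[0.1, 0, 0], 0],
    [[0.1, 0, 0], 0],
    [[0.1, 0, 0], 0],
    [[0.1, 0, 0], 0],
    [[0, 0, 0], 0],
  ],
)

```text
t: 13.88
ee_pos: [0.4678, -0.3943, 0.023]
ee_rot: [0.0, 0.985, -0.173, 0.0]
wrist_force: [-1.4, 1.4, -0.1]
gripper_width: 0.0004
```

```bash
python3 gap.py 10; python3 fit.py 10 75
```

```text
t 13.875 nest mm [19.    0.66  7.  ] toolx deg -19.89 tz [ 0. -0. -1.] F nest [-1.8   0.84 -0.08] w 0.0003762820217775966
pad front x (z=.023) 127.99999999999967 1.4827938784437769 back 133.6999999999996
[[10.0, 46.7], [15.0, 46.7], [20.0, 47.0], [25.0, 45.8], [30.0, 46.1], [35.0, 45.8], [40.0, 45.5], [45.0, 45.8], [50.0, 45.5], [55.0, 45.8], [60.0, 45.5], [65.0, 45.5], [70.0, 45.5], [75.0, 45.8], [80.0, 45.8], [85.0, 45.8], [90.0, 44.9], [95.0, 45.5], [100.0, 45.2], [105.0, 46.1], [110.0, 45.8], [115.0, 45.8], [120.0, 46.1]]
ring centre mm [74.53972666 -1.96622092] resid 0.2886282294721917 front 122.03972666138183
```

View pics/sidec_10.png

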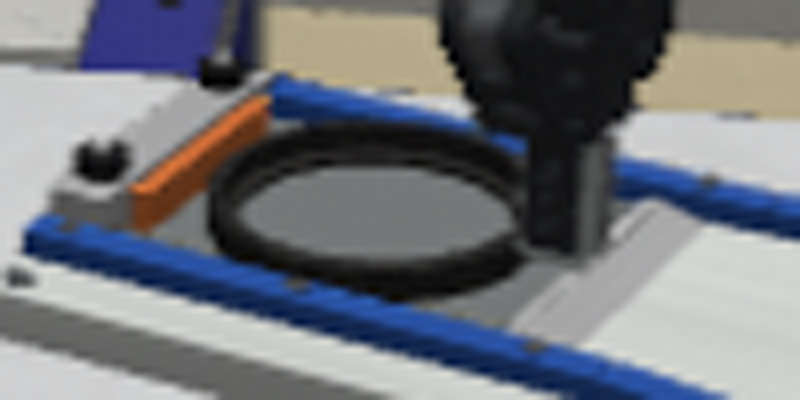

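View pics/topc_10.png

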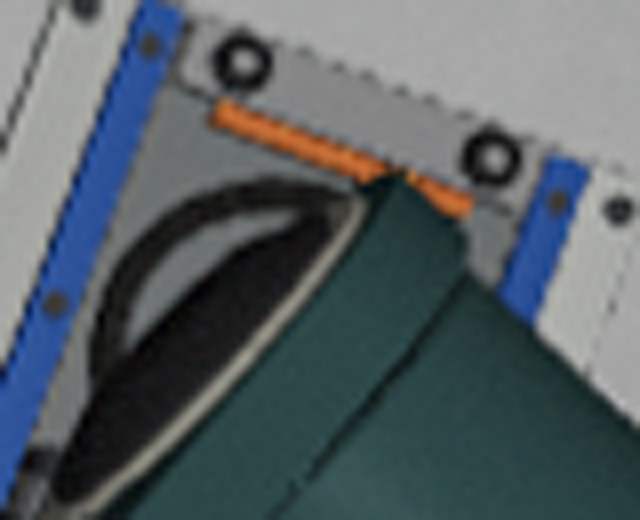

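>>> apply_moves(
  commands=[
    [[0.05, 0, 0], 0],
    [[0.05, 0, 0], 0],
    [[0.05, 0, 0], 0],
    [[0.05, 0, 0], 0],
    [[0.05, 0, 0], 0],
    [[0.05, 0, 0], 0],
    [[0, 0, 0], 0],
  ],
)

```text
t: 14.85
ee_pos: [0.4706, -0.3953, 0.023]
ee_rot: [0.0, 0.985, -0.173, 0.0]
wrist_force: [-0.9, 1.4, 1.0]
gripper_width: -0.0001
```

```bash
python3 gap.py 11; python3 fit.py 11 78
```

```text
t 14.85 nest mm [21.97  0.67  7.01] toolx deg -19.89 tz [ 0.e+00 -1.e-04 -1.e+00] F nest [-1.36  1.02  1.02] w -7.842204053277327e-05Traceback (most recent call last):
  File "fit.py", line 16, in <module>
    v=samp(W(xs,np.full_like(xs,y)),.023,o);h=v.max()/2;i=np.nonzero(v>h)[0];fr.append(xs[i[0]]);bk.append(xs[i[-1]])
                                                                                          ~^^^
IndexError: index 0 is out of bounds for axis 0 with size 0
```

View pics/sidec_11.png

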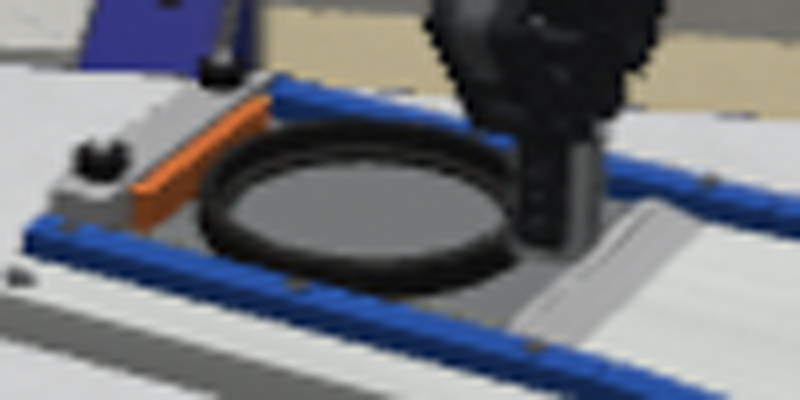

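About 2–3 mm is left, so I'll creep.

>>> apply_moves(
  commands=[
    [[0.03, 0, 0], 0],
    [[0.03, 0, 0], 0],
    [[0.02, 0, 0], 0],
    [[0, 0, 0], 0],
  ],
)

```text
t: 15.45
ee_pos: [0.4713, -0.3956, 0.023]
ee_rot: [-0.0, 0.985, -0.173, -0.0]
wrist_force: [-0.8, 1.2, 0.6]
gripper_width: 0.0
```

```bash
python3 gap.py 12
```

```text
t 15.45 nest mm [22.71  0.68  6.99] toolx deg -19.89 tz [ 0.  0. -1.] F nest [-1.16  0.84  0.57] w 2.6097362559510667e-05
```

View pics/sidec_12.png

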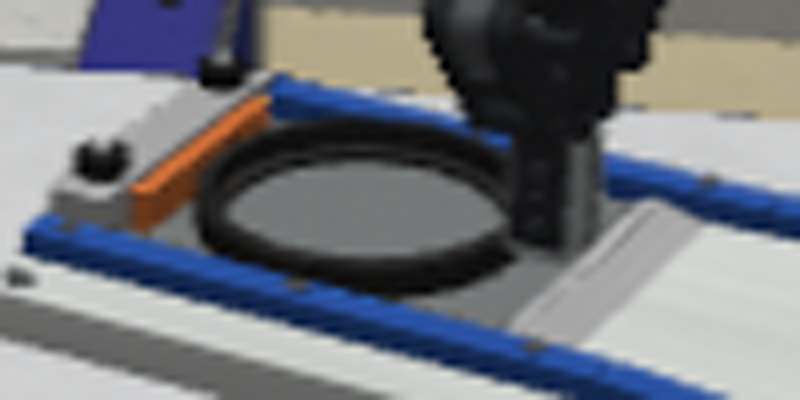

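>>> apply_moves(
  commands=[
    [[0.01, 0, 0], 0],
    [[0.01, 0, 0], 0],
    [[0.01, 0, 0], 0],
  ],
)

```text
t: 15.92
ee_pos: [0.4716, -0.3957, 0.023]
ee_rot: [-0.0, 0.985, -0.173, -0.0]
wrist_force: [-2.2, 0.3, 0.6]
gripper_width: 0.0002
```

```bash
python3 -c "
from h import *
st()"
```

```text
t 15.925 nest mm [23.    0.68  7.01] toolx deg -19.89 tz [-1.e-04  0.e+00 -1.e+00] F nest [-2.21 -0.44  0.59] w 0.00018688653406876787
```

>>> apply_moves(
  commands=[
    [[0.01, 0, 0], 0],
    [[0.01, 0, 0], 0],
    [[0, 0, 0], 0],
  ],
)

```text
t: 16.3
ee_pos: [0.4717, -0.3957, 0.023]
ee_rot: [-0.0, 0.985, -0.173, -0.0]
wrist_force: [-3.1, 2.0, 1.3]
gripper_width: -0.0002
```

>>> apply_moves(
  commands=[
    [[0.01, 0, 0], 0],
    [[0, 0, 0], 0],
  ],
)

```text
t: 16.55
ee_pos: [0.4718, -0.3957, 0.0229]
ee_rot: [-0.0, 0.985, -0.173, -0.0]
wrist_force: [-3.5, 1.6, 1.0]
gripper_width: 0.0
```

```bash
python3 -c "
from h import *
st()"
```

```text
t 16.55 nest mm [23.21  0.69  6.94] toolx deg -19.89 tz [-2.e-04  2.e-04 -1.e+00] F nest [-3.81  0.29  1.03] w 1.8990396929235824e-05
```

>>> apply_moves(
  commands=[
    [[0.01, 0, 0], 0],
    [[0, 0, 0], 0],
  ],
)

```text
t: 16.8
ee_pos: [0.4719, -0.3957, 0.023]
ee_rot: [-0.0, 0.985, -0.173, -0.0]
wrist_force: [-4.2, 2.7, 1.6]
gripper_width: 0.0
```

```bash
python3 -c "
from h import *
st()"
```

```text
t 16.8 nest mm [23.27  0.69  6.95] toolx deg -19.89 tz [-3.e-04  2.e-04 -1.e+00] F nest [-4.92  1.13  1.58] w 6.805376769496556e-06
```

>>> apply_moves(
  commands=[
    [[0.01, 0, 0], 0],
    [[0.01, 0, 0], 0],
    [[0, 0, 0], 0],
  ],
)

```text
t: 17.18
ee_pos: [0.4719, -0.3958, 0.0229]
ee_rot: [-0.0, 0.985, -0.173, -0.0]
wrist_force: [-5.8, 2.9, 2.3]
gripper_width: -0.0004
```

```bash
python3 -c "
from h import *
st()"
```

```text
t 17.175 nest mm [23.34  0.69  6.9 ] toolx deg -19.89 tz [-7.e-04  4.e-04 -1.e+00] F nest [-6.44  0.79  2.31] w -0.00043139996073554695
```

>>> apply_moves(
  commands=[
    [[0.01, 0, 0], 0],
    [[0.01, 0, 0], 0],
    [[0.01, 0, 0], 0],
    [[0, 0, 0], 0],
  ],
)

```text
t: 17.68
ee_pos: [0.472, -0.3958, 0.0228]
ee_rot: [-0.0, 0.985, -0.173, -0.001]
wrist_force: [-7.4, 2.8, 2.8]
gripper_width: -0.0001
```

```bash
python3 gap.py 13
```

```text
t 17.675 nest mm [23.41  0.66  6.84] toolx deg -19.9 tz [-1.1e-03  6.0e-04 -1.0e+00] F nest [-7.9   0.16  2.8 ] w -5.1447191722749104e-05
```

View pics/sidec_13.png

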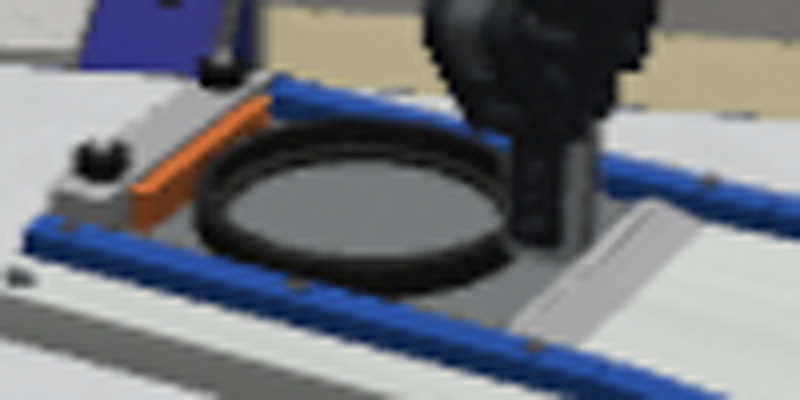

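The ring meets the orange pad and the force rises steadily, about 1.5 N per 0.1 mm. I'll add 0.15 mm and hold.

>>> apply_moves(
  commands=[
    [[0.01, 0, 0], 0],
    [[0.005, 0, 0], 0],
    [[0, 0, 0], 0],
    [[0, 0, 0], 0],
    [[0, 0, 0], 0],
    [[0, 0, 0], 0],
    [[0, 0, 0], 0],
  ],
)

```text
t: 18.65
ee_pos: [0.4721, -0.3958, 0.0229]
ee_rot: [-0.0, 0.985, -0.173, -0.001]
wrist_force: [-8.5, 3.8, 2.8]
gripper_width: 0.0
```

```bash
python3 gap.py 14; python3 - <<'E'
E
```

```text
t 18.65 nest mm [23.49  0.68  6.85] toolx deg -19.89 tz [-1.3e-03  7.0e-04 -1.0e+00] F nest [-9.25  0.67  2.84] w 3.519948170305397e-05
```

View pics/topc_14.png

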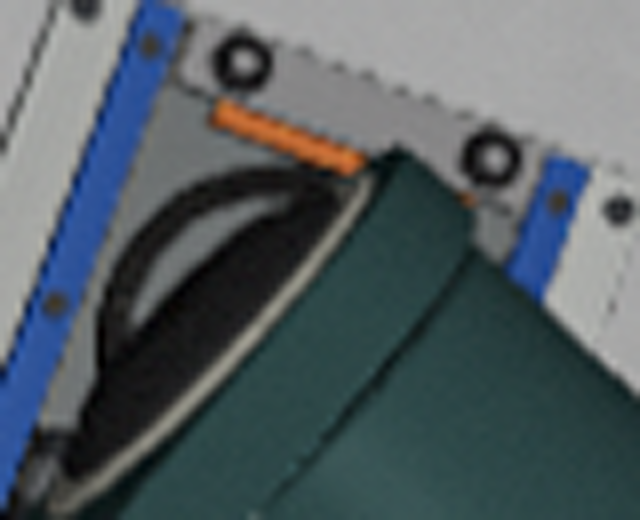

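Held at about 9 N for over 0.5 s, with the ring against the pad at (330,172) in the top crop. I'll release backwards, then lift.

>>> apply_moves(
  commands=[
    [[-0.05, 0, 0], 0],
    [[-0.1, 0, 0], 0],
    [[-0.3, 0, 0], 0],
    [[-0.8, 0, 0], 0],
    [[-1, 0, 0], 0],
    [[0, 0, -2], 0],
    [[0, 0, -4], 0],
    [[0, 0, -4], 0],
    [[-2, 0, -4], 0],
    [[0, 0, 0], 0],
  ],
)

```text
t: 20.0
ee_pos: [0.433, -0.3823, 0.1683]
ee_rot: [0.002, 0.985, -0.173, 0.003]
wrist_force: [-0.6, 0.1, 0.4]
gripper_width: -0.0001
```

>>> apply_moves(
  commands=[
    [[-4, 0, 0], 0],
    [[-4, 2, 0], 0],
    [[-2, 4, 0], 0],
    [[0, 4, 0], 0],
    [[0, 4, 0], 0],
    [[0, 4, 0], 0],
    [[0, 4, 0], 0],
    [[0, 0, 0], 0],
  ],
)

```text
t: 21.0
ee_pos: [0.2628, -0.5561, 0.1625]
ee_rot: [-0.0, 0.985, -0.174, -0.0]
wrist_force: [-0.5, 0.5, -0.2]
gripper_width: -0.0002
```

```bash
python3 gap.py 15
python3 - <<'E'
import re
s=open('fit.py').read()
s=s.replace('np.arange(10,125,5)','np.arange(0,360,10)')
open('fit2.py','w').write(s)
E
python3 fit2.py 15 79
```

```text
t 21.0 nest mm [-118.91 -221.15  146.48] toolx deg -20.01 tz [-5.e-04  7.e-04 -1.e+00] F nest [-0.63  0.3  -0.2 ] w -0.00019048848661729648
pad front x (z=.023) 127.6999999999997 0.21474566929123065 back 133.6999999999996
[[0.0, 48.2], [10.0, 48.2], [20.0, 46.7], [30.0, 46.4], [40.0, 46.1], [50.0, 45.8], [60.0, 45.5], [70.0, 45.5], [80.0, 45.5], [90.0, 45.8], [100.0, 46.1], [110.0, 45.5], [120.0, 45.8], [130.0, 46.1], [140.0, 46.1], [150.0, 46.7], [160.0, 46.7], [170.0, 46.7], [180.0, 46.7], [190.0, 47.0], [200.0, 47.6], [210.0, 48.2], [220.0, 48.5], [230.0, 49.7], [240.0, 49.7], [250.0, 53.3], [260.0, 53.0], [270.0, 51.2], [280.0, 51.8], [290.0, 54.8], [300.0, 49.7], [310.0, 49.7], [320.0, 49.4], [330.0, 49.1], [340.0, 50.6], [350.0, 48.5]]
ring centre mm [79.41650757 -2.46282548] resid 1.1376088171738263 front 126.91650757114928
```

View pics/top_15.png

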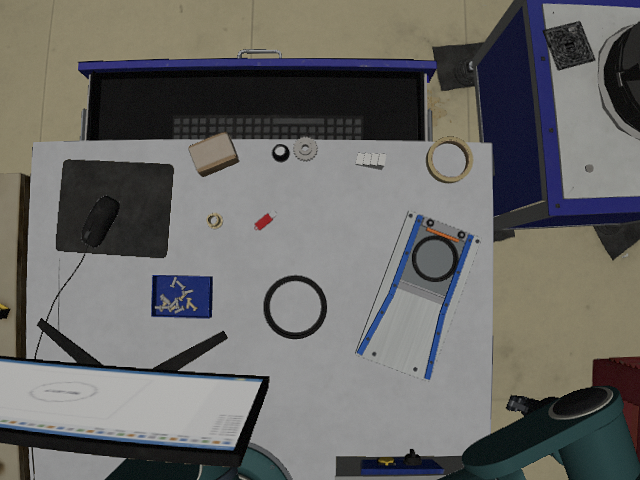

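View pics/sidec_15.png

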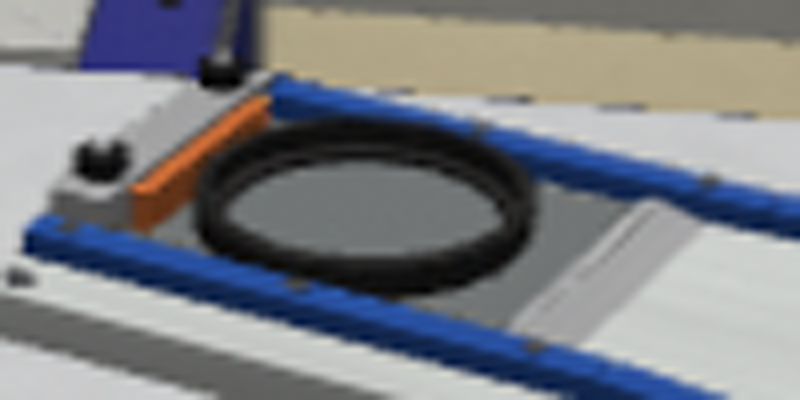

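The ring lies flat and clear of the lip, against the pad (top view (436,258)). The robot is clear and the bystanders look where they were, so I'll hand in.

```bash
python3 -c "
from workcell import order
print(order.close_job())"
```

```text
the job is handed in; nothing more can be done
None
```

I pushed the ring over the lip with the shut fingers, and it now lies in the pocket against the orange pad. I handed the job in at about 21 s of the 53 s allowed. The interface gives no verdict, so these are my own checks.

- **Push:** The tool end was about 2.5 mm above the plate until the ring tipped forward. After that it was at 7 mm, over the lip. The ring was seen tipped on the lip in the pictures.
- **Press:** I felt for the pad in steps of 0.1 to 0.3 mm. The wrist force read 6.4 N, then 7.9 N, then 9.3 N at the ends of the last three moves, covering about 1.5 s. The last move held still for more than 0.5 s. No reading came near 20 N, but force is only reported at the end of each move.
- **Final position:** In the last pictures the ring looks flat in the pocket, with its centre at nest x ≈ 79 mm. Its front edge is at about 127 mm and the pad face at about 127.7 mm; that gap is within the measuring error. The arm is well clear, and the bystanders look unmoved by eye.
- **Weak check:** The last circle fit was poor sideways (spread about 1.1 mm) because of the blue rails and shadow. It puts the ring about 2 mm off the centre line, possibly touching the right-hand rail. If so, rail friction would have taken a little of the measured press force.

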